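# Lean the washed printing plate on the drying rack

### The arm

A 7-joint arm with a two-finger parallel gripper is mounted at the origin on a cart in front of the work surface, level with it; the furniture and walls round the work are solid. World frame = base frame: x ahead of the robot, y to its left, z up, the work surface at z = 0. Lengths are in m, angles in rad, forces in N, time in s.
With the tool pointing down it reaches from about 0.35 to 0.9 m from the base axis. Payload 8.1 kg.
Tool frame: the origin (TCP) lies at the very end of the fingers, on their centre line; the grasp point (between the pads) lies 19 mm behind it (arm.tcp_to_grasp is the distance from the TCP to the grasp point, in m); z points along the fingers, y is the line along which they close (so a half turn about z gives the same grasp; the last joint's range is limited). The gripper opens to 92 mm and grips with 3 to 60 N. Pads are 19 mm wide; open, the fingers measure 130 mm over their backs; the gripper's body (75 mm by 190 mm) begins 47 mm behind the grasp point.
Start: joints at [1.236, 0.434, 0.025, 1.573, -0.012, 1.134, -0.075], TCP at [0.144, -0.608, 0.227] pointing down, gripper open.
Joint ranges: [-2.62, 2.62], [-0.44, 2.09], [-1.27, 1.32], [0.08, 2.57], [-1.32, 4.46], [0.12, 2], [-2.74, 2.74]. Speed limits (rad/s): [2.22, 2.22, 3.01, 3.01, 3.14, 3.14, 3.14].

### API

Orientations are given as a rotation vector (axis times angle).
In Python, from cell import arm gives the robot as it stands.
- The arm moves only by the shell command python3 nudge.py [FORCE], which reads ROWS from standard input. ROWS is a JSON list of rows, 1 to 10 of them, each of 5 numbers: dx, dy, dz in m, then a turn about the tool's z in rad, then the opening from 0.0 (shut) to 1.0 (fully open); each row shifts and turns the commanded pose from where the row before left it, along the tool's axes as they then stand; what a row does not reach is not made up. A row lasts 1/10 s, in which the tool goes at most 0.05 m and 0.15 rad, less where a joint would pass 70% of its speed; a pose out of reach is approached as far as the arm can. The fingers move at their own pace and stop on an object; FORCE is the grip in N (left out, the last holds). Time passes only in rows, so rows that do not move let the fingers close. It prints the time, the measured TCP pose, the force, the opening and the grip force at its end. Input that does not fit is refused with a message, and nothing moves.
- arm.observe(): the state, without advancing time (a new reading comes with each control period).
- arm.get_image(name): name is "scene" or "top"; returns a dict with "image" (420x560x3 uint8, blue, green, red), "fx", "fy", "cx", "cy" (pixels), "cam_to_world" (4x4, takes a point from camera to world coordinates). Camera axes: x right, y down, z forward; pixel columns grow to the right and rows downward; lengths in m; the calibration is good to about 2 mm. A picture is of the moment at which its call begins. There is no depth.
- arm.sign_off(): hands the job in; it is judged then, once.
The state is a dict: "clock": time; "joints": joint angles; "dq": joint speeds; "joint_efforts": joint torques, N m; "position": TCP position; "ee_rot": TCP orientation; "force": force on the tool from outside, world axes, zero at the start; "ft_torque": the same for the moment, N m; "width": opening from 0.0 (shut) to 1.0 (fully open); "gripper_force": force on a finger pad.
Only numpy, scipy, OpenCV 4.12 (cv2) and the standard library are available. Lean on these libraries where they do the work, as an engineer would, in place of code of your own. Each camera call takes 0.05 s, during which the arm holds its last target. There are 200 camera calls.

### The job

Take the larger of the two steel printing plates out of the wash stand and lean it on the drying rack to dry: its lower short edge on the rubber mat, its face resting against the cross bar, square to the bar and about midway along it, 30 degrees from upright with its top over the bar. The bar is clamped somewhere along its rails, so its place has to be found by touch or sight; let the plate go only when it rests on both mat and bar, so that it neither drops nor falls nor slides, and leave the smaller plate, the tape roll, the cup and the timer as they are.

Things in the scene. Friction and masses are not known exactly. Their poses are not given: they have to be found in the camera images.
- plate: The larger plate: plain bare-steel slab 70 x 100 x 10 mm, 0.3 to 0.6 kg, standing upright on a short edge in one of the stand's two slots (either one). Origin: middle of one 70 x 100 face. Axes: x along the 70 mm width, y along the 100 mm length (up at the start), z through the thickness (the slab fills z = 0 to 10 mm; at the start z points along the stand's +x).
- plate_foot (a point): Middle of the larger plate's lower short edge face (mid thickness), 50 mm below the plate's centre.
- plate_top (a point): Middle of the larger plate's upper short edge face (mid thickness), 50 mm above the plate's centre; the grasp is across the 10 mm thickness here.
- small_plate: The smaller plate, 62 x 88 x 10 mm, bare steel with a grey etched patch, upright in the other slot of the stand. Same axes as the larger plate; origin in the middle of one face. Must stay.
- stand: Fixed grey plastic wash stand, 110 (x) x 84 (y) x 28 mm high, origin under its centre. Two slots along its y axis at x = +35 and -35 mm, each 13 mm wide, 20 mm deep (slot floor 8 mm above the worktop), open at the ends; a plate is drawn straight up.
- rack: Fixed drying rack, origin under its centre on the worktop. Alloy base 130 (x) x 150 (y) x 6 mm, a black rubber mat on it, and side rails at y = +-64 mm on which a cross bar stands. The plate's foot goes on the +x side of the bar and its top leans over the bar toward the rack's -x (roughly to the robot's right, -y).
- rack_mat (a point): Centre of the rubber mat's top, 10 mm above the worktop, at x = +12.5 mm of the rack. The mat is 95 (rack x) x 100 (rack y) mm; its grip is ample for a plate at 30 degrees.
- bar_range (a point): Middle of the range in which the bar may stand, NOT the bar itself: rack x = -27.5 mm, 55 mm above the worktop. The bar is a rigid round steel bar, 12 mm diameter, along rack y, centre line 55 mm above the worktop, on posts at rack y = +-64 mm (clamp knobs to +-81 mm). It is clamped immovably anywhere within +-27.5 mm of here along rack x; its place is not reported: feel or look for it.
- tape: Roll of masking tape lying flat, 94 mm across, 24 mm high, origin under its centre. Must stay.
- cup: White mixing cup, 65 mm across, 59 mm high, origin under its centre. Must stay.
- clock: Round white timer with a black dial, 62 mm across, 34 mm high, origin under its centre. Must stay.

How it is judged:
By the outcome, as a careful person would: the job done as asked, in the order asked, and still so for the second after the job is handed in, with the robot touching nothing.
It also fails if it takes over 40 s, if anything falls off the work surface, if the arm or the gripper's body presses on something with over 40 N, if the wrist force passes 120 N, or if a joint passes its speed limit or range.

## Working session

There is one attempt and no reset: what is moved stays moved. The work goes in short steps, Python scripts to look and compute and a shell command to move; the robot and the scene stay as the last step left them, time stands still between calls to the robot, and variables do not carry over. Pictures are saved under pics/ and viewed, at most 10 in all, crops included, and the job is handed in when it is done.

```bash
ls; mkdir -p pics; python3 - <<'E'
from cell import arm
import cv2, json
o=arm.observe(); print({k:o[k] for k in('clock','position','ee_rot','force','width')}, arm.tcp_to_grasp)
for n in('scene','top'):
    d=arm.get_image(n); cv2.imwrite(f'pics/{n}0.png',d['image']); print(n,d['fx'],d['fy'],d['cx'],d['cy']); print(d['cam_to_world'])
E
```

```text
cell.py
nudge.py
pics
{'clock': 0.0, 'position': array([ 0.14342236, -0.6077915 ,  0.22593276]), 'ee_rot': array([-3.11898601e+00, -3.63048688e-01,  5.11452163e-04]), 'force': array([-0.02271606,  0.08972972, -0.84518942]), 'width': 1.0016111469006321} 0.0188
scene 423.8689103546838 423.8689103546838 274.09241899467816 212.40188363326402
[[-0.44580559 -0.54793849  0.70782822 -0.07476513]
 [-0.89498564  0.25865663 -0.36345214  0.46888697]
 [ 0.01606496 -0.79552508 -0.60570765  0.63430413]
 [ 0.          0.          0.          1.        ]]
top 509.43789057882213 509.43789057882213 274.9985354879575 211.26100019767497
[[ 0.00415084 -0.99525833  0.09717829  0.47657219]
 [-0.99979123 -0.00607461 -0.01950877  0.12320975]
 [ 0.02000659 -0.09707703 -0.99507577  1.18348415]
 [ 0.          0.          0.          1.        ]]
```

View pics/scene0.png

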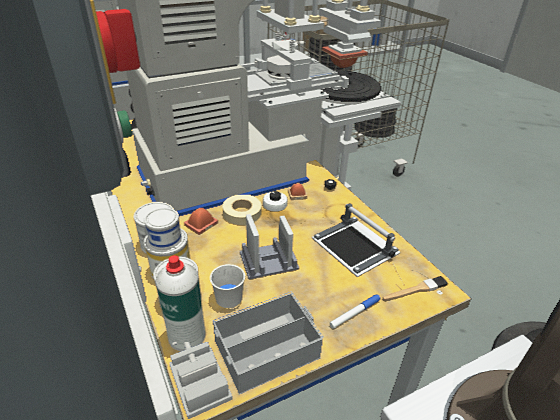

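View pics/top0.png

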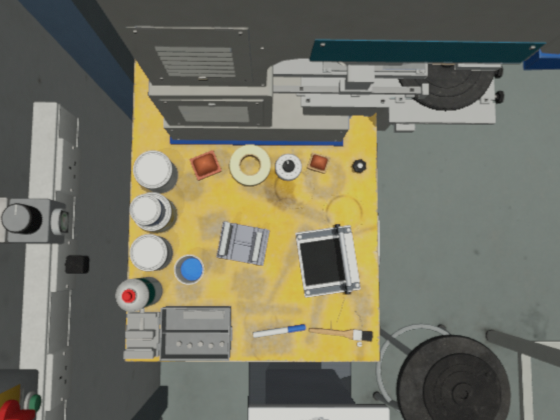

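The scene view shows the stand near (268,250) with two upright plates, and the rack near (355,240) with its bar at the far right. In the top view the stand is at (243,243) and the rack at (328,262), with its bar near column 347. I'll enlarge these areas.

```bash
python3 - <<'E'
import cv2, numpy as np
t=cv2.imread('pics/top0.png'); s=cv2.imread('pics/scene0.png')
f=lambda im,x,y,w,h:cv2.resize(im[y:y+h,x:x+w],(400,300),interpolation=cv2.INTER_CUBIC)
a=np.vstack([np.hstack([f(t,205,208,80,60),f(t,280,217,112,84)]),np.hstack([f(s,225,205,100,75),f(s,305,195,104,78)])])
cv2.imwrite('pics/crop0.png',a)
E
```

```text
(no output)
```

View pics/crop0.png

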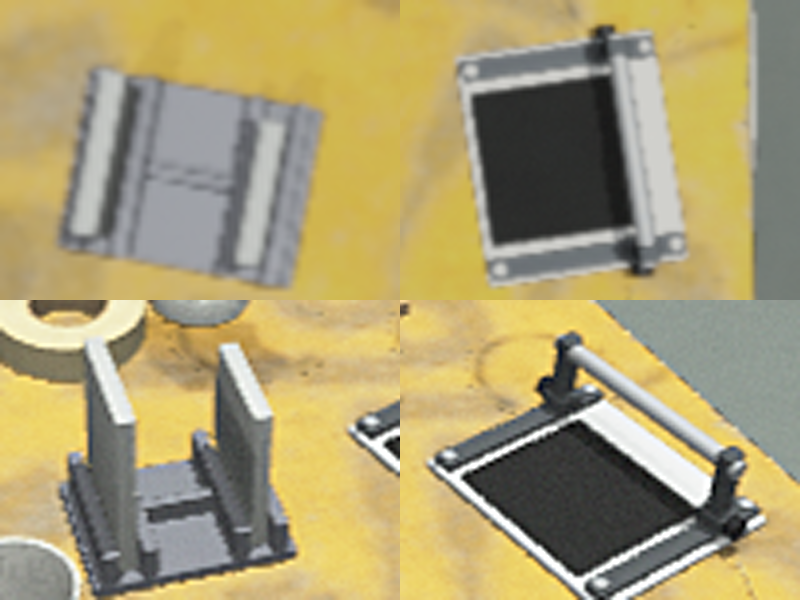

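In the crops, the left plate in the top view (crop ends (105,75)–(85,235)) is longer and taller than the right one, so it is the larger. The bar runs from about (622,60) to (645,240) in the rack crop, on the rack's far side from the mat's centre. Next I'll measure these.

```bash
cat > h.py <<'E'
import numpy as np, cv2
from cell import arm
def grab(n,f=None):
    d=arm.get_image(n)
    if f: cv2.imwrite(f,d['image'])
    return d
def cast(d,uv,z):
    uv=np.atleast_2d(uv).astype(float); T=np.array(d['cam_to_world'])
    r=np.c_[(uv[:,0]-d['cx'])/d['fx'],(uv[:,1]-d['cy'])/d['fy'],np.ones(len(uv))]@T[:3,:3].T
    return T[:3,3]+r*((z-T[2,3])/r[:,2])[:,None]
def proj(d,P):
    T=np.array(d['cam_to_world']); c=(np.atleast_2d(P)-T[:3,3])@T[:3,:3]
    return np.c_[c[:,0]/c[:,2]*d['fx']+d['cx'],c[:,1]/c[:,2]*d['fy']+d['cy']]
E
python3 - <<'E'
from h import *
np.set_printoptions(precision=4,suppress=True)
d=grab('top'); im=d['image']; hsv=cv2.cvtColor(im,cv2.COLOR_BGR2HSV); g=cv2.cvtColor(im,cv2.COLOR_BGR2GRAY)
def rects(mask,box,amin):
    m=np.zeros_like(mask); x0,y0,x1,y1=box; m[y0:y1,x0:x1]=mask[y0:y1,x0:x1]
    return [cv2.boxPoints(cv2.minAreaRect(c)) for c in cv2.findContours(m,0,1)[0] if cv2.contourArea(c)>amin]
def show(n,rs,z):
    for b in rs:
        P=cast(d,b,z); e1=P[1]-P[0]; e2=P[2]-P[1]
        L=e1 if np.linalg.norm(e1)>np.linalg.norm(e2) else e2
        print(n,'c',P.mean(0)[:2],'sides',np.linalg.norm(e1),np.linalg.norm(e2),'long ang',np.degrees(np.arctan2(L[1],L[0]))%180)
bright=((hsv[...,1]<40)&(g>165)).astype(np.uint8)*255
show('platetop',rects(bright,(210,215,275,270),30),.108)
show('stand',rects(((hsv[...,1]<75)).astype(np.uint8)*255,(205,208,285,275),500),.028)
show('rack',rects(((hsv[...,1]<75)).astype(np.uint8)*255,(288,222,372,300),500),.006)
show('mat',rects((g<60).astype(np.uint8)*255,(288,222,372,300),500),.01)
for y in range(240,286,9): print(y,g[y,330:366])
s=grab('scene'); gs=cv2.cvtColor(s['image'],cv2.COLOR_BGR2GRAY)
for x in (355,362,369,376,383): print(x,[int(v) for v in gs[200:250,x]])
E
```

```text
platetop c [0.5079 0.1403] sides 0.060490550439247684 0.00905259082026742 long ang 170.4349838167918
platetop c [0.5244 0.2089] sides 0.06923957378496987 0.009417476260326027 long ang 169.92898380450876
stand c [0.5198 0.1873] sides 0.08418833024256887 0.1361955763480853 long ang 79.80374955873327
rack c [ 0.4779 -0.0216] sides 0.1326172243991213 0.1608013553614633 long ang 8.181500569693611
mat c [ 0.4765 -0.0091] sides 0.08963416929652135 0.09410441599697658 long ang 7.71028698533101
240 [ 46  43  44  38  29  28  27  30  43  86 137 177 198 192 179 193 206 208
 208 208 208 207 195 185 185 185 185 185 185 184 185 185 184 183 183 183]
249 [ 46  44  45  43  43  37  28  28  26  30  57 117 164 193 196 181 190 206
 208 208 208 208 208 207 198 187 185 185 185 184 184 184 184 183 184 184]
258 [ 44  45  44  44  44  44  37  29  26  27  27  44 101 150 186 199 188 180
 196 207 208 208 208 208 206 189 175 180 182 182 182 182 183 183 183 184]
267 [ 45  45  45  45  43  44  43  37  30  27  28  28  40  76 130 175 197 194
 176 189 206 208 208 208 208 207 203 195 186 185 186 185 185 185 185 184]
276 [
[... 811 characters left out ...]
182, 211, 211, 208, 206, 195, 191, 180, 176, 186, 195, 223, 227, 219, 182, 136, 92, 154, 205, 212, 204, 231, 246, 244, 244, 243, 241, 234, 238, 244, 232, 139, 27, 25, 37, 39, 34, 58, 58, 61, 52, 57]
376 [151, 148, 152, 148, 151, 155, 153, 152, 149, 151, 148, 150, 150, 152, 192, 203, 210, 207, 207, 208, 205, 205, 202, 200, 220, 226, 221, 187, 145, 94, 123, 205, 208, 203, 227, 248, 245, 244, 244, 241, 238, 238, 241, 254, 199, 29, 35, 38, 29, 32]
383 [150, 150, 152, 150, 150, 148, 151, 150, 151, 153, 151, 152, 152, 150, 152, 155, 155, 151, 151, 145, 162, 211, 214, 206, 203, 204, 202, 203, 203, 216, 227, 224, 193, 150, 99, 119, 203, 211, 206, 219, 247, 246, 246, 246, 246, 245, 252, 240, 136, 57]
```

```bash
python3 - <<'E'
from h import *
np.set_printoptions(precision=4,suppress=True)
d=grab('top'); s=grab('scene')
A=cast(d,[[341.2,240],[342.6,249],[344,258],[345.4,267],[346.7,276]],.055)
B=cast(s,[[355,211.6],[362,216.7],[369,221.7],[376,226.8],[383,231.8]],.055)
for P in(A,B): 
    v=P[-1]-P[0]; k=np.polyfit(P[:,0],P[:,1],1); print(P[:,:2],'ang',np.degrees(np.arctan(k[0])),'y at x=.478',np.polyval(k,.478))
# rack corners by hand in crop (top view) -> world
for uv in [(468,60),(650,33),(688,258),(497,285)]:
    print('rack corner',cast(d,[[280+(uv[0]-400)/3.571-.4,217+uv[1]/3.571-.4]],.006)[0,:2])
for uv in [(472,97),(497,243)]:
    print('mat corner',cast(d,[[280+(uv[0]-400)/3.571-.4,217+uv[1]/3.571-.4]],.01)[0,:2])
# plate top corners in scene, crop scale 4
for uv in [(88,342),(100,340),(131,420),(114,424)]:
    print('plate',cast(s,[[225+uv[0]/4-.4,205+(uv[1]-300)/4-.4]],.108)[0,:2])
from scipy.spatial.transform import Rotation as R
o=arm.observe(); print(R.from_rotvec(o['ee_rot']).as_matrix(),o['joints'])
E
```

```text
[[ 0.5236 -0.0462]
 [ 0.5037 -0.0491]
 [ 0.4838 -0.052 ]
 [ 0.464  -0.055 ]
 [ 0.4443 -0.0576]] ang 8.277501942685184 y at x=.478 -0.05283068128698132
[[ 0.5264 -0.0465]
 [ 0.5039 -0.0497]
 [ 0.4825 -0.053 ]
 [ 0.4614 -0.056 ]
 [ 0.4412 -0.0592]] ang 8.495858154896169 y at x=.478 -0.05363731976574962
rack corner [0.5404 0.0452]
rack corner [ 0.5586 -0.0734]
rack corner [ 0.4137 -0.0964]
rack corner [0.3962 0.0266]
mat corner [0.5163 0.0429]
mat corner [0.4231 0.0269]
plate [0.556  0.2076]
plate [0.5549 0.2014]
plate [0.4911 0.2134]
plate [0.4919 0.222 ]
[[ 0.9733  0.2296 -0.0002]
 [ 0.2296 -0.9733  0.0005]
 [-0.0001 -0.0005 -1.    ]] [ 1.2364  0.4348  0.025   1.5735 -0.0116  1.134  -0.0751]
```
Good. Bar line: angle ~8.35°, y=-0.0532 at x=.478. Bar axis direction b=(cos8.35, sin8.35)=(.9894,.1452). Rack center (0.478,-0.0245)? from corners: mean of corners: x (.5404+.5586+.4137+.3962)/4=.4772; y (.0452-.0734-.0964+.0266)/4=-.0245. Rack +x direction: (-sin, cos)= (-.1452,.9894). Bar rack x: (0.478-.4772... ) bar at x=.478 y=-.0532: rel (.0008,-.0287)·(-.1452,.9894) = -.0285. within range (-27.5±27.5). Good.
Rack y axis = z × x = for x=(-.145,.989): y=(-.989,-.145). Bar middle: rack centre + -.0285*(−.1452,.9894) = (.4772+.0041, -.0245-.0282)=(.4813,-.0527). Bar's middle (rack y=0).

Both views agree on the bar: at 8.4° to world x, middle near (0.481,-0.053), which is rack x of about -28 mm. The larger plate's top is at (0.524,0.209), at -10.1°. The tool cannot tilt, so I'll stand the plate on the mat and let it lean gradually inside slightly opened fingers.

```bash
cat > to.py <<'E'
import sys
from h import *
from scipy.spatial.transform import Rotation as R
o=arm.observe(); M=R.from_rotvec(o['ee_rot']).as_matrix(); t=np.array([float(v) for v in sys.argv[1:4]])
a=np.degrees(np.arctan2(M[1,0],M[0,0]))
print('t',o['clock'],'pos',np.round(o['position'],4),'yaw',round(a,2),'F',np.round(o['force'],1),'w',round(o['width']*92,1),'gf',round(float(o['gripper_force']),1))
print('tool delta',np.round(M.T@(t-o['position']),4),'turn',round(np.radians(a-float(sys.argv[4])),3))
E
echo '[[0,0,0,0.136,0.4],[0,0,0,0.136,0.4],[0,0,0,0.135,0.4],[0.022,-0.03,0,0,0.4],[0.022,-0.03,0,0,0.4],[0.022,-0.03,0,0,0.4],[0.022,-0.03,0,0,0.4],[0.022,-0.03,0,0,0.4],[0.022,-0.03,0,0,0.4],[0.022,-0.03,0,0,0.4]]' | python3 nudge.py 40
python3 to.py .5244 .2089 .2 -10.07
```

```text
clock: 1.3
position: [0.3328, -0.4272, 0.2269]
ee_rot: [3.129, -0.275, 0.0]
force: [-0.0, 1.1, -0.0]
width: 0.398
gripper_force: 0.0
t 1.3 pos [ 0.3328 -0.4272  0.2269] yaw -10.05 F [-0.   1.1 -0. ] w 36.7 gf 0.0
tool delta [ 0.0777 -0.6598  0.0267] turn 0.0
```

```bash
echo '[[0.006,-0.04,0,0,0.4],[0.006,-0.04,0,0,0.4],[0.006,-0.04,0,0,0.4],[0.006,-0.04,0,0,0.4],[0.006,-0.04,0,0,0.4],[0.006,-0.04,0,0,0.4],[0.006,-0.04,0,0,0.4],[0.006,-0.04,0,0,0.4],[0.006,-0.04,0,0,0.4],[0.006,-0.04,0,0,0.4]]' | python3 nudge.py
echo '[[0,-0.04,0,0,0.4],[0,-0.04,0,0,0.4],[0,-0.04,0,0,0.4],[0,-0.04,0,0,0.4],[0,-0.04,0,0,0.4],[0,0,0,0,0.4],[0,0,0,0,0.4]]' | python3 nudge.py >/dev/null
python3 to.py .5244 .2089 .13 -10.07
```

```text
clock: 2.3
position: [0.4609, -0.0434, 0.2269]
ee_rot: [3.129, -0.275, 0.001]
force: [1.0, -0.3, 0.8]
width: 0.398
gripper_force: 0.0
t 3.0 pos [0.4953 0.1527 0.2265] yaw -9.92 F [ 0.1 -0.7  0.1] w 36.7 gf 0.0
tool delta [ 0.019  -0.0604  0.0965] turn 0.003
```

```bash
echo '[[0.01,-0.03,0.02,0.003,0.4],[0.009,-0.03,0.03,0,0.4],[0,0,0.046,0,0.4],[0,0,0,0,0.4],[0,0,0,0,0.4]]' | python3 nudge.py >/dev/null
python3 to.py .5244 .2089 .078 -10.07; python3 -c "
from h import *
a=grab('scene')['image'][130:310,190:370]; b=grab('top')['image'][170:290,180:300]
cv2.imwrite('pics/p1.png',np.hstack([cv2.resize(a,(400,400)),cv2.resize(b,(400,400))]))"
```

```text
t 3.5 pos [0.5245 0.2057 0.1309] yaw -10.32 F [ 0.6  0.9 -0.2] w 37.1 gf 0.0
tool delta [-0.0006 -0.0032  0.0529] turn -0.004
```

View pics/p1.png

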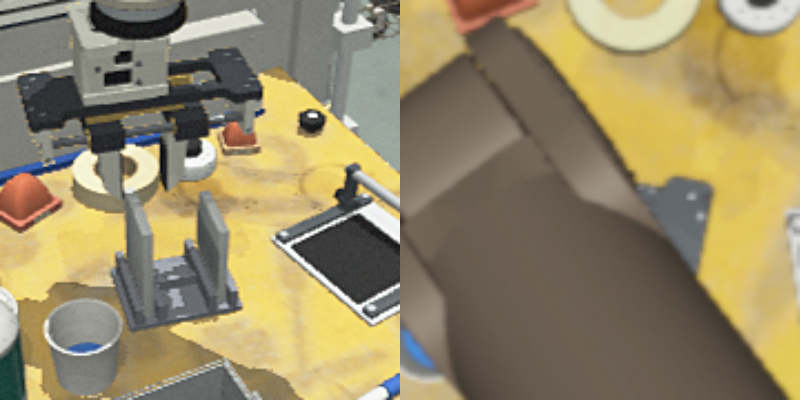

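The fingers, at crop (112,190) and (172,180), straddle the larger plate's top near (137,200). I'm going down to grip it.

```bash
echo '[[-0.001,-0.003,0.015,-0.004,0.4],[0,0,0.02,0,0.4],[0,0,0.018,0,0.4],[0,0,0,0,0.4],[0,0,0,0,0.25],[0,0,0,0,0.15],[0,0,0,0,0.05],[0,0,0,0,0],[0,0,0,0,0],[0,0,0,0,0]]' | python3 nudge.py 30
python3 to.py .5244 .2089 .078 -10.07
```

```text
clock: 4.6
position: [0.5248, 0.2104, 0.0786]
ee_rot: [3.129, -0.274, 0.002]
force: [-0.7, -2.5, 7.3]
width: 0.099
gripper_force: 30.0
t 4.6 pos [0.5248 0.2104 0.0786] yaw -10.01 F [-0.7 -2.5  7.3] w 9.1 gf 30.0
tool delta [-0.0001  0.0015  0.0006] turn 0.001
```

```bash
echo '[[0,0,-0.003,0,0],[0,0,-0.01,0,0],[0,0,-0.02,0,0],[0,0,-0.03,0,0],[0,0,-0.04,0,0],[0,0,-0.017,0,0],[0,0,0,0,0],[0,0,0,0,0]]' | python3 nudge.py 45
python3 to.py .4813 -.0527 .198 8.4; python3 -c "
from h import *
a=grab('scene')['image'][80:280,190:390]
cv2.imwrite('pics/p2.png',cv2.resize(a,(600,600)))"
```

```text
clock: 5.4
position: [0.5239, 0.2106, 0.1973]
ee_rot: [3.129, -0.273, -0.001]
force: [0.1, -0.8, -5.8]
width: 0.103
gripper_force: 45.0
t 5.4 pos [0.5239 0.2106 0.1973] yaw -9.98 F [ 0.1 -0.8 -5.8] w 9.5 gf 45.0
tool delta [ 0.0037  0.2667 -0.0006] turn -0.321
```

View pics/p2.png

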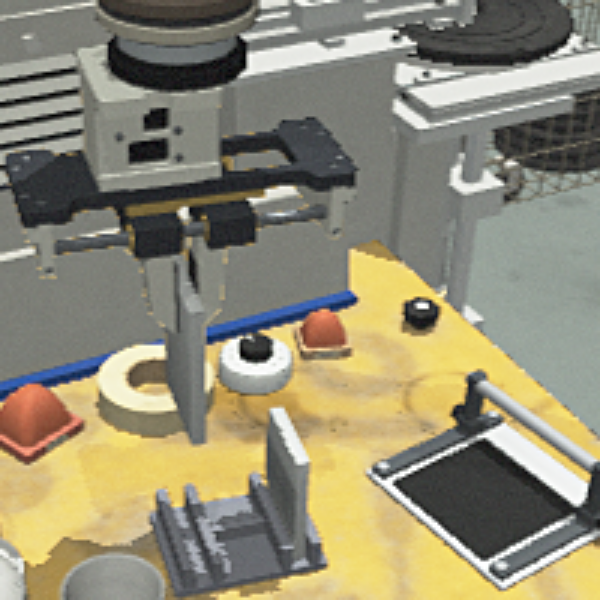

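The larger plate is out and held upright, with its foot near (195,440) in the crop. The smaller one is still in its slot near (290,490). I'm carrying it to the rack's +x side, beside the bar.

```bash
echo '[[0,0.015,0,0,0],[0,0.03,0,0,0],[0,0.035,0,0,0],[0,0.035,0,0,0],[0,0.035,0,0,0],[0,0.035,0,0,0],[0,0.025,0,-0.107,0],[0,0.01,0,-0.107,0],[0,0,0,-0.107,0],[0,0,0,0,0]]' | python3 nudge.py
python3 to.py .4785 -.0339 .1156 8.4
```

```text
clock: 6.45
position: [0.486, -0.0074, 0.1966]
ee_rot: [3.133, 0.23, -0.004]
force: [0.6, 0.4, -4.3]
width: 0.103
gripper_force: 45.0
t 6.45 pos [ 0.486  -0.0074  0.1966] yaw 8.4 F [ 0.6  0.4 -4.3] w 9.5 gf 45.0
tool delta [-0.0111  0.0251  0.0811] turn 0.0
```

```bash
echo '[[-0.006,0.01,0,0,0],[-0.005,0.015,0.01,0,0],[0,0,0.03,0,0],[0,0,0.03,0,0],[0,0,0.011,0,0],[0,0,0,0,0],[0,0,0,0,0],[0,0,0,0,0]]' | python3 nudge.py > /dev/null
python3 to.py .4785 -.0339 .1156 8.4;python3 -c "
from h import *
a=grab('scene')['image'][110:290,250:430]
cv2.imwrite('pics/p3.png',cv2.resize(a,(600,600)))"
```

```text
t 7.25 pos [ 0.481  -0.0324  0.1179] yaw 8.39 F [ 0.2  0.5 -3.4] w 9.8 gf 45.0
tool delta [-0.0027  0.0011  0.0023] turn -0.0
```

View pics/p3.png

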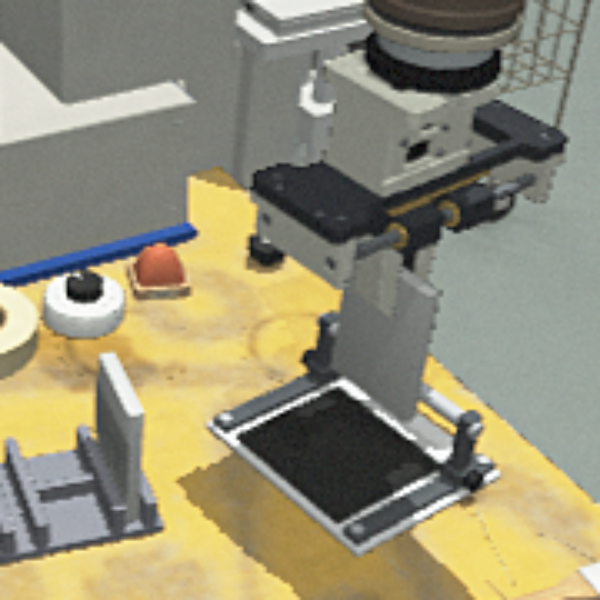

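The plate hangs upright beside the bar on its mat side, centred between the posts (bar at crop (420,400) to (465,425)). Now I'll feel for the bar.

```bash
echo '[[-0.002,0.003,0.002,0,0],[0,0.002,0,0,0],[0,0,0,0,0],[0,0,0,0,0]]' | python3 nudge.py > /dev/null; python3 to.py .4813 -.0527 .1156 8.4
echo '[[0,0.001,0,0,0],[0,0,0,0,0],[0,0.001,0,0,0],[0,0,0,0,0]]' | python3 nudge.py >/dev/null;  python3 to.py .4813 -.0527 .1156 8.4
echo '[[0,0.001,0,0,0],[0,0,0,0,0]]' | python3 nudge.py >/dev/null;  python3 to.py .4813 -.0527 .1156 8.4
```

```text
t 7.7 pos [ 0.4788 -0.0377  0.1148] yaw 8.39 F [-0.4  0.5 -4. ] w 9.4 gf 45.0
tool delta [ 0.0002  0.0152 -0.0008] turn -0.0
t 8.1 pos [ 0.4791 -0.0397  0.1147] yaw 8.4 F [ 0.4 -0.3 -4.8] w 10.1 gf 45.0
tool delta [ 0.0003  0.0132 -0.0009] turn 0.0
t 8.3 pos [ 0.4792 -0.0407  0.1147] yaw 8.4 F [ 0.4  0.3 -4.2] w 9.5 gf 45.0
tool delta [ 0.0003  0.0122 -0.0009] turn -0.0
```

```bash
for i in 1; do echo '[[0,0.001,0,0,0],[0,0,0,0,0]]' | python3 nudge.py >/dev/null; python3 to.py .4813 -.0527 .1156 8.4
echo '[[0,0.0007,0,0,0],[0,0,0,0,0]]' | python3 nudge.py >/dev/null; python3 to.py .4813 -.0527 .1156 8.4; done
```

```text
t 8.5 pos [ 0.4794 -0.0417  0.1147] yaw 8.4 F [-0.1  0.8 -4. ] w 10.1 gf 45.0
tool delta [ 0.0003  0.0112 -0.0009] turn -0.0
t 8.7 pos [ 0.4795 -0.0423  0.1147] yaw 8.4 F [-0.1 -0.  -5.8] w 9.6 gf 45.0
tool delta [ 0.0003  0.0106 -0.0009] turn 0.0
```

```bash
echo '[[0,0.001,0,0,0],[0,0,0,0,0]]' | python3 nudge.py >/dev/null; python3 to.py .4813 -.0527 .1156 8.4
echo '[[0,0.001,0,0,0],[0,0,0,0,0]]' | python3 nudge.py >/dev/null; python3 to.py .4813 -.0527 .1156 8.4
```

```text
t 8.9 pos [ 0.4795 -0.0426  0.1147] yaw 8.43 F [-0.   3.  -3.5] w 9.4 gf 45.0
tool delta [ 0.0003  0.0103 -0.0009] turn 0.001
t 9.1 pos [ 0.4796 -0.0428  0.1147] yaw 8.46 F [-2.1  5.8 -1.8] w 10.0 gf 45.0
tool delta [ 0.0002  0.01   -0.0009] turn 0.001
```

The plate touched the bar where expected, within 0.5 mm. I'll back off 27 mm and lower it onto the mat.

```bash
echo '[[0,-0.01,0,0,0],[0,-0.015,0,0,0],[0,-0.003,0.01,0,0],[0,0,0.015,0,0],[0,0,0.005,0,0],[0,0,0,0,0],[0,0,0,0,0],[0,0,0,0,0]]' | python3 nudge.py >/dev/null; python3 to.py .4758 -.0157 .0806 8.4
```

```text
t 9.9 pos [ 0.4761 -0.0167  0.0851] yaw 8.39 F [ 1.  -0.1 -3.8] w 9.6 gf 45.0
tool delta [-0.0001 -0.001   0.0045] turn -0.0
```

```bash
echo '[[0,-0.001,0.002,0,0],[0,0,0.0015,0,0],[0,0,0,0,0],[0,0,0,0,0]]' | python3 nudge.py >/dev/null; python3 to.py .4758 -.0157 .0806 8.4
echo '[[0,0,0.001,0,0],[0,0,0,0,0]]' | python3 nudge.py >/dev/null; python3 to.py .4758 -.0157 .0806 8.4
echo '[[0,0,0.0007,0,0],[0,0,0,0,0]]' | python3 nudge.py >/dev/null; python3 to.py .4758 -.0157 .0806 8.4
```

```text
t 10.3 pos [ 0.4755 -0.0155  0.0812] yaw 8.41 F [-0.3  0.3 -4.7] w 10.0 gf 45.0
tool delta [0.0002 0.0002 0.0006] turn 0.0
t 10.5 pos [ 0.4756 -0.0155  0.0806] yaw 8.4 F [-2.   0.5  1.6] w 9.6 gf 45.0
tool delta [ 0.0001  0.0002 -0.    ] turn 0.0
t 10.7 pos [ 0.4757 -0.0155  0.0805] yaw 8.4 F [-6.4 -0.3 14.6] w 9.5 gf 45.0
tool delta [ 0.0001  0.0002 -0.0001] turn 0.0
```

Foot on the mat. I'll ease the press, open the fingers to 15 mm and start tipping the plate.

```bash
echo '[[0,0,-0.001,0,0],[0,0,0,0,0.13],[0,0,0,0,0.163],[0,0,0,0,0.163],[0,0,0,0,0.163]]' | python3 nudge.py 20; python3 to.py .4758 -.0157 .0806 8.4
echo '[[0,0.002,0,0,0.163],[0,0.002,0,0,0.163],[0,0.002,0,0,0.163],[0,0.002,0,0,0.163],[0,0.002,0,0,0.163],[0,0.002,0,0,0.163],[0,0,0,0,0.163],[0,0,0,0,0.163]]' | python3 nudge.py >/dev/null; python3 to.py .4758 -.0157 .0806 8.4
python3 -c "
from h import *
a=grab('scene')['image'][110:290,250:430]; b=grab('top')['image'][190:310,270:390]
cv2.imwrite('pics/p4.png',np.hstack([cv2.resize(a,(450,450)),cv2.resize(b,(350,450))]))"
```

```text
clock: 11.2
position: [0.4756, -0.0155, 0.0805]
ee_rot: [-3.133, -0.23, -0.0]
force: [0.4, 1.0, -0.6]
width: 0.163
gripper_force: 0.0
t 11.2 pos [ 0.4756 -0.0155  0.0805] yaw 8.4 F [ 0.4  1.  -0.6] w 15.0 gf 0.0
tool delta [ 0.0001  0.0002 -0.0001] turn 0.0
t 12.0 pos [ 0.4773 -0.0274  0.0805] yaw 8.4 F [ 0.2  0.3 -0.7] w 15.1 gf 0.0
tool delta [ 0.0003 -0.0118 -0.0001] turn 0.0
```

View pics/p4.png

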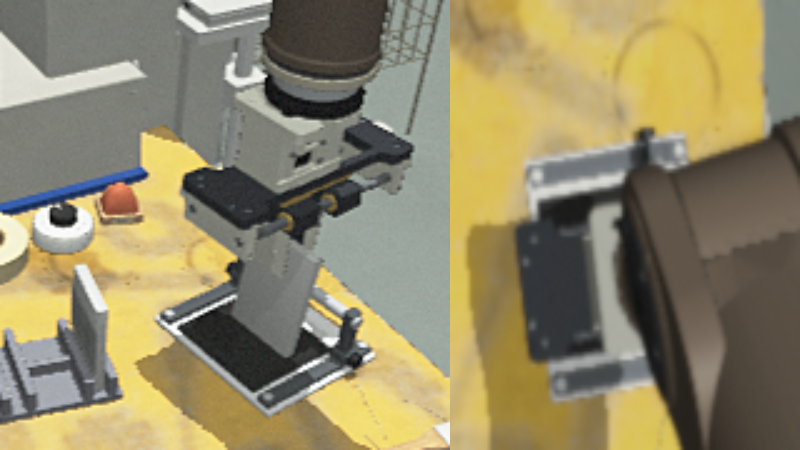

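The plate, foot near crop (265,340) on the mat, has begun to tilt toward the bar between the fingers. I'll go on gradually.

```bash
echo '[[0,0.002,0,0,0.18],[0,0.002,0,0,0.19],[0,0.002,0,0,0.2],[0,0.002,0,0,0.205],[0,0.002,0,0,0.21],[0,0.002,0,0,0.215],[0,0.002,0,0,0.22],[0,0.002,0,0,0.225],[0,0,0,0,0.225],[0,0,0,0,0.225]]' | python3 nudge.py >/dev/null; python3 to.py .4758 -.0157 .0806 8.4
echo '[[0,0.002,0,0,0.23],[0,0.002,0,0,0.235],[0,0.002,0,0,0.24],[0,0.002,0,0,0.24],[0,0,0,0,0.24],[0,0,0,0,0.24]]' | python3 nudge.py >/dev/null; python3 to.py .4758 -.0157 .0806 8.4
```

```text
t 13.1 pos [ 0.4796 -0.0433  0.0805] yaw 8.4 F [ 0.7 -0.7  0.2] w 20.8 gf 0.3
tool delta [ 0.0002 -0.0278 -0.0001] turn -0.0
t 13.7 pos [ 0.4808 -0.0513  0.0806] yaw 8.39 F [ 0.1 -0.9  0.7] w 22.1 gf 0.5
tool delta [ 0.0002 -0.0359 -0.0001] turn -0.0
```

```bash
echo '[[0,0.002,0,0,0.245],[0,0.002,0,0,0.25],[0,0.001,0,0,0.255],[0,0.001,0,0,0.26],[0,0.001,0,0,0.265],[0,0.001,0,0,0.27],[0,0,0,0,0.28],[0,0,0,0,0.28]]' | python3 nudge.py >/dev/null; python3 to.py .4758 -.0157 .0806 8.4
echo '[[0,0.001,0,0,0.29],[0,0.001,0,0,0.3],[0,0,0,0,0.31],[0,0,0,0,0.31],[0,0,0,0,0.31]]' | python3 nudge.py >/dev/null; python3 to.py .4758 -.0157 .0806 8.4
python3 -c "
from h import *
a=grab('scene','pics/raw5.png')['image'][150:270,290:410]
cv2.imwrite('pics/p5.png',cv2.resize(a,(600,600)))"
```

```text
t 14.5 pos [ 0.482  -0.0589  0.0805] yaw 8.41 F [0.7 0.1 0.4] w 25.7 gf 0.0
tool delta [ 0.0002 -0.0436 -0.0001] turn 0.0
t 15.0 pos [ 0.4822 -0.061   0.0805] yaw 8.41 F [-0.3  0.2  0. ] w 28.4 gf 0.0
tool delta [ 0.0003 -0.0458 -0.0001] turn 0.0
```

View pics/p5.png

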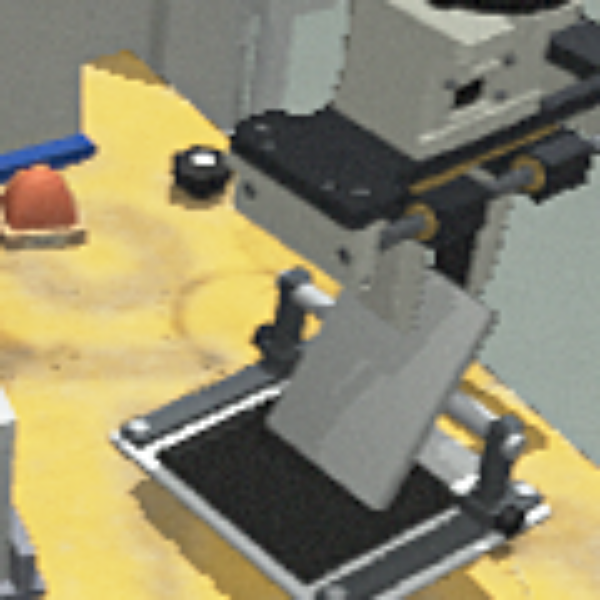

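The plate rests on both mat (edge at crop (270,425)–(380,510)) and bar, and the pads carry no load. I'll open wider and rise straight up.

```bash
echo '[[0,0,0,0,0.35],[0,0,0,0,0.42],[0,0,0,0,0.48],[0,0,0,0,0.48],[0,0,-0.01,0,0.48],[0,0,-0.03,0,0.48],[0,0,-0.04,0,0.48],[0,0,-0.04,0,0.48],[0,0,-0.04,0,0.48],[0,0,-0.03,0,0.48]]' | python3 nudge.py
echo '[[-0.03,0.04,0,0,0.5],[-0.03,0.04,0,0,0.5],[-0.03,0.04,0,0,0.5],[-0.02,0.04,0,0,0.5],[-0.02,0.04,0,0,0.5],[-0.01,0.04,0,0,0.5],[-0.01,0.04,0,0,0.5],[0,0,0,0,0.5],[0,0,0,0,0.5]]' | python3 nudge.py
python3 -c "
from h import *
a=grab('scene','pics/raw6s.png')['image'][170:270,300:400]; b=grab('top','pics/raw6.png')['image'][217:301,280:364]
cv2.imwrite('pics/p6.png',np.hstack([cv2.resize(a,(400,400),interpolation=2),cv2.resize(b,(400,400),interpolation=2)]))"
```

```text
clock: 16.05
position: [0.4825, -0.0607, 0.274]
ee_rot: [3.133, 0.231, 0.004]
force: [0.7, -0.3, 0.1]
width: 0.478
gripper_force: 0.0
clock: 16.95
position: [0.3744, -0.3604, 0.2708]
ee_rot: [-3.133, -0.227, -0.0]
force: [0.3, 0.6, -0.1]
width: 0.498
gripper_force: 0.0
```

View pics/p6.png

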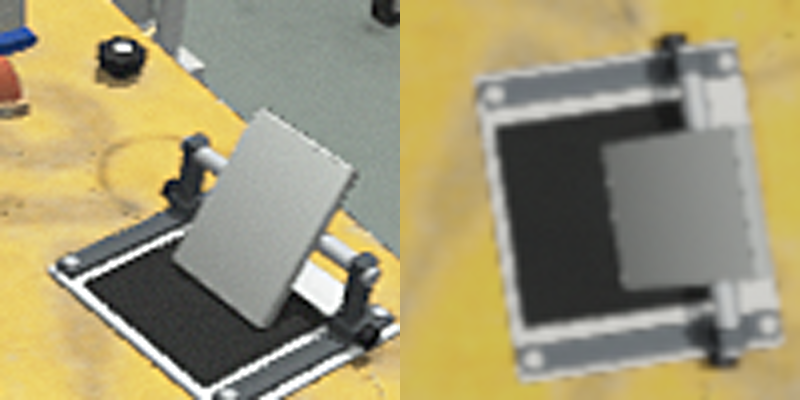

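The plate leans squarely on the bar: foot edge at crop (603,147)–(624,287), top edge at about (738,127)–(752,275), midway between the posts. One numeric check of the tilt.

```bash
python3 - <<'E'
from h import *
t=grab('top'); s=grab('scene')
b=np.array([.4813,-.0527]); X=np.array([-.146,.989]); Y=np.array([-.989,-.146])
rk=lambda P:[(round(1000*float((p[:2]-b)@X)-28,1),round(1000*float((p[:2]-b)@Y),1)) for p in P]
g=lambda L,k,x,y:[[x+u/k-.4,y+v/k-.4] for u,v in L]
print('top foot',rk(cast(t,g([(203,147),(224,287)],4.762,280,217),.015)))
print('top head',rk(cast(t,g([(338,127),(352,275)],4.762,280,217),.0966)))
print('scene foot(z10 lowest)',rk(cast(s,g([(175,262),(262,327)],4,300,170),.0125)))
# head upper-face corners in scene at candidate heights: expected width sep 70, x from tilt
for a in(26,28,30,32,34):
    z=.010+.1*np.cos(np.radians(a)); print(a,'expect lower head x',round(4.4-100*np.sin(np.radians(a)),1),rk(cast(t,g([(338,127),(352,275)],4.762,280,217),z)),
     'upper head x',round(4.4-100*np.sin(np.radians(a))+10*np.cos(np.radians(a)),1),rk(cast(s,g([(262,112),(350,175)],4,300,170),z+.01*np.sin(np.radians(a)))))
E
```

```text
top foot [(11.9, -32.8), (12.1, 34.8)]
top head [(-40.1, -32.2), (-36.0, 33.8)]
scene foot(z10 lowest) [(11.6, -33.3), (9.2, 33.8)]
26 expect lower head x -39.4 [(-39.5, -32.2), (-35.4, 33.6)] upper head x -30.4 [(-31.2, -26.2), (-29.1, 40.2)]
28 expect lower head x -42.5 [(-39.8, -32.2), (-35.7, 33.7)] upper head x -33.7 [(-32.7, -27.4), (-30.5, 39.1)]
30 expect lower head x -45.6 [(-40.1, -32.2), (-36.0, 33.8)] upper head x -36.9 [(-34.2, -28.7), (-32.1, 38.0)]
32 expect lower head x -48.6 [(-40.4, -32.3), (-36.3, 33.9)] upper head x -40.1 [(-35.9, -30.1), (-33.8, 36.8)]
34 expect lower head x -51.5 [(-40.7, -32.3), (-36.6, 34.0)] upper head x -43.2 [(-37.8, -31.6), (-35.6, 35.5)]
```

```bash
python3 - <<'E'
import cv2,numpy as np
from h import *
t=grab('top'); g=cv2.cvtColor(t['image'],cv2.COLOR_BGR2GRAY)
for y in (246,250,255,260,265,270,275): print(y,g[y,318:330],g[y,343:362])
E
```

```text
246 [44 45 45 45 50 55 58 61 71 77 84 89] [142 144 144 146 148 149 152 170 182 179 177 177 177 181 183 183 183 182
 183]
250 [ 44  45  44  48  75 100 110 112 114 116 118 119] [141 142 144 145 147 148 149 149 166 181 177 174 175 179 182 184 183 183
 184]
255 [ 43  45  45  47  54  96 116 112 113 115 117 118] [140 142 144 145 146 147 149 151 164 178 181 176 175 174 178 181 182 182
 182]
260 [ 45  45  46  45  45  51  85 109 111 113 115 118] [139 141 142 143 145 146 148 150 153 169 181 180 176 177 179 181 182 182
 182]
265 [ 44  44  45  43  44  46  60  91 110 112 114 116] [138 140 141 143 144 146 147 148 150 152 171 182 179 176 180 183 183 184
 184]
270 [ 43  44  44  45  43  44  40  58  93 110 113 115] [137 138 141 141 143 144 146 147 148 149 144 163 180 177 173 176 181 183
 185]
275 [ 43  45  45  43  45  44  43  49  97 117 112 112] [134 133 134 140 148 153 149 150 159 163 163 169 180 187 189 180 168 173
 177]
```

```bash
python3 - <<'E'
from h import *
t=grab('top')
b=np.array([.4813,-.0527]); X=np.array([-.146,.989])
f=lambda P:1000*((P[:,:2]-b)@X)-28
r=[250,255,260,265,270]
F=f(cast(t,np.c_[[322.3,322.9,323.9,324.8,325.5],r],.015)); H=np.c_[[350.7,351,351.9,352.9,353.8],r]
print(F,F.mean())
for a in(26,28,30,32):
    c=np.radians(a); h=f(cast(t,H,.01+.1*np.cos(c)+.01*np.sin(c))); print(a,h.round(1),'diff',F.mean()-h.mean(),'expect',100*np.sin(c))
E
```

```text
[12.6554164  13.01531774 12.46693146 12.14624707 12.27913821] 12.512610175729481
26 [-36.8 -35.8 -36.  -36.5 -36.7] diff 48.87527773805516 expect 43.83711467890774
28 [-37.  -36.  -36.2 -36.7 -36.9] diff 49.091277583140396 expect 46.947156278589084
30 [-37.3 -36.2 -36.5 -36.9 -37.2] diff 49.326491117784286 expect 49.99999999999999
32 [-37.5 -36.5 -36.7 -37.2 -37.4] diff 49.580631770526765 expect 52.99192642332049
```

The tilt comes out at about 29.6°, square to the bar and midway along it. Handing in.

```bash
python3 -c "
from cell import arm
print(arm.sign_off())"
```

```text
the job is handed in; nothing more can be done
None
```

The larger plate now leans on the drying rack, foot on the mat and face on the bar, at about 29.6° from upright, square to the bar and midway along it; nothing else was touched, and I handed the job in at about 17 s.

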